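# Pack the hub and the mounting foot into the kit foam

### The job

Finish packing the kit tray: press the round-flanged hub fully home into the round cutout of the dark foam insert, and the rectangular mounting foot with the fin along its middle fully home into the rectangular cutout, both upright and flat on the cutout's floor, then let go of them. The square-flanged hub and the angle bracket do not belong to this kit.

Things in the scene. Friction and masses are not known exactly. Their poses are not given: they have to be found in the camera images.
- hub: Loose bare aluminium hub, about 0.27 kg: round flange 70 mm across, 20 mm thick, with a round boss 30 mm across standing 45 mm on its middle (65 mm high in all). Grip the boss. Origin: centre of the underside; z up. A bystander has the same boss on a square flange of 66 mm.
- foot: Loose bare aluminium foot, about 0.33 kg: base 90 (its x) by 50 (y) by 20 mm thick; one upright fin along the middle, 74 mm long (x), 12 thick (y), top 65 mm above the underside. Grip the fin across its thickness. Origin: centre of the underside; z up; same after a half turn. A bystander bracket has its fin along one edge of a 70 by 60 mm base.
- round_seat (a point): Floor centre of the round cutout, 94 mm wide, 20 mm deep, in dark foam (top 35 mm above table) in a fixed grey tray (rim 40 mm). The hub's underside centre goes here, flange flush with the foam. Springy foam lips all round slope in and stop the part 5 to 10 mm above the floor: push it on down with 10 to 25 N, its weight is not enough; then it stays. x, y along the tray's sides, z up.
- slot_seat (a point): Floor centre of the rectangular cutout in the same foam, 114 mm along this point's x, 74 mm along y, 20 mm deep, with the same lips and the same push; 140 mm from round_seat along +y of the tray. The foot's underside centre goes here, its x along this point's x, either way round.

How it is judged:
At the end, for the whole second after the job is handed in: The hub sits in the round cutout and the foot in the rectangular one: each underside within 14 mm sideways of the cutout's centre and less than 3.5 mm above its floor, upright within 0.1 rad, the foot's long side within 0.2 rad of the cutout's, both at rest and released (horizontal distance between hub and round_seat below 0.014 m and z of hub in the frame of round_seat below 0.0035 m and angle between each of hub, foot's own z axis and vertical below 0.1 rad and horizontal distance between foot and slot_seat below 0.014 m and z of foot in the frame of slot_seat below 0.0035 m and angle between the x axis of foot and the x axis of slot_seat, either way round below 0.2 rad and linear speed of each of hub, foot below 0.02 m/s); the robot touches nothing.
It also fails if it takes over 58 s, if anything falls off the work surface, if the arm or the gripper's body presses on something with over 40 N, if the wrist force passes 120 N, or if a joint passes its speed limit or range.

### The arm

A 7-joint arm with a two-finger parallel gripper is mounted at the origin on the work surface. World frame = base frame: x ahead of the robot, y to its left, z up, the work surface at z = 0. Lengths are in m, angles in rad, forces in N, time in s.
With the tool pointing down it reaches from about 0.4 to 0.85 m from the base axis. Payload 4.5 kg.
Tool frame: the origin (TCP) lies at the very end of the fingers, on their centre line; the grasp point (between the pads) lies 19 mm behind it; z points along the fingers, y is the line along which they close (so a half turn about z gives the same grasp; the last joint's range is limited). The gripper opens to 88 mm and grips with 3 to 60 N. Pads are 18 mm wide; open, the fingers measure 123 mm over their backs; the gripper's body (75 mm by 187 mm) begins 45 mm behind the grasp point.
Start: joints at [-1.248, 0.689, -0.195, 1.565, 0.157, 0.902, -0.215], TCP at [0.178, 0.599, 0.205] pointing down, gripper open.
Joint ranges: [-3.01, 3.01], [-0.46, 2.08], [-1.47, 1.51], [0.13, 2.56], [-1, 4.14], [0.04, 2.09], [-2.66, 2.66]. Speed limits (rad/s): [2.57, 2.57, 3.14, 3.14, 3.14, 3.14, 3.14].

### API

Orientations are given as a unit quaternion [x, y, z, w].
In Python, from plant import r gives the robot as it stands. The module is installed in compiled form; this text tells all that it offers.
- The arm moves only by the tool step_arm, never from a script. Its argument "increments" is a list of rows, each a list of 2 entries, a list of its own where there are three numbers: the shift along the world's x, y, z in cm, then the turn, a rotation vector about the world's x, y, z in degrees. A call has exactly 10 rows; each row shifts and turns the commanded pose from where the row before left it; what a row does not reach is not made up. A row lasts 1/10 s, in which the tool goes at most 50 mm and 8.59 degrees, less where a joint would pass 70% of its speed; a pose out of reach is approached as far as the arm can. A call is refused whole if a number of a shift passes 5 or a number of a turn 8.59, either way. A call with a gripper value outside its range is refused whole. "fingers" is the opening, from 0 (shut) to 1 (fully open), set as the call begins (left out, the last holds). The fingers move at their own pace and stop on an object; "grip_force" is the grip in N (left out, the last holds). Time passes only in rows, so rows that do not move let the fingers close, or fill a call up. It gives the time, the measured TCP pose, the force, the opening and the grip force at its end, in the units of the state.
- r.get_state(): the state, without advancing time (a new reading comes with each control period).
- r.snapshot(name): name is "scene" or "top" or "wrist"; returns (picture, depth): 480x640x3 uint8, red, green, blue; 480x640 float32, m along the optical axis (not along the pixel's ray), 0 where there is no reading.
- r.calibration(name): a dict with "fov_y" (degrees; the focal length in pixels is half the picture's height over the tangent of half this angle, whatever the lens; pixels are square), "cx", "cy" (the principal point, pixels), "k1" (the pictures are not rectified: a ray, as slopes to the right and down, at radius r is drawn at 1 + k1 r^2 times it, then the intrinsics apply), "R" (3x3) and "t" (3): a world point X has camera coordinates R X + t. Camera axes: x right, y down, z forward; pixel columns grow to the right and rows downward; lengths in m; the calibration is good to about 2 mm. A picture is of the moment at which its call begins: read the wrist's pose just before it. calibration takes no time and is no camera call; for the wrist camera it gives the pose at the moment of the call.
- r.finish_job(): hands the job in; it is judged then, once.
The state is a dict: "clock": time; "q": joint angles; "qd": joint speeds; "joint_torque": joint torques, N m; "tool_pos": TCP position; "eef_rot": TCP orientation; "contact_force": force on the tool from outside, world axes, zero at the start; "moment": the same for the moment, N m; "opening": opening from 0.0 (shut) to 1.0 (fully open); "finger_force": force on a finger pad.
Only numpy, scipy, OpenCV 4.12 (cv2) and the standard library are available. Lean on these libraries where they do the work, as an engineer would, in place of code of your own. Each camera call takes 0.05 s, during which the arm holds its last target. There are 200 camera calls.

## Working session

There is one attempt and no reset: what is moved stays moved. The work goes in short steps, Python scripts to look and compute and a tool call to move; the robot and the scene stay as the last step left them, time stands still between calls to the robot, and variables do not carry over. Pictures are saved under pics/ and viewed, at most 10 in all, crops included, and the job is handed in when it is done.

Besides the shell and the picture viewer there is one more tool, called after "Call:" as name(argument=value, ...), one argument or row to a line, values as JSON. step_arm: Moves the arm, as the interface text tells. Its arguments: {"type":"object","properties":{"increments":{"type":"array","items":{"type":"array"}},"fingers":{"type":"number"},"grip_force":{"type":"number"}},"required":["increments"]}

```bash
mkdir -p pics; cat > h.py <<'E'
import numpy as np, cv2
from plant import r
def snap(name,tag):
    c=r.calibration(name); p,d=r.snapshot(name); np.savez(f'{tag}.npz',p=p,d=d,R=c['R'],t=c['t'],k=[c['fov_y'],c['cx'],c['cy'],c['k1']])
    cv2.imwrite(f'pics/{tag}.png',p[:,:,::-1]); return p,d,c
def load(tag):
    z=np.load(f'{tag}.npz'); k=z['k']; return z['p'],z['d'],dict(R=z['R'],t=z['t'],fov_y=k[0],cx=k[1],cy=k[2],k1=k[3])
def slopes(c,uv):
    f=240/np.tan(np.radians(c['fov_y'])/2)
    K=np.array([[f,0,c['cx']],[0,f,c['cy']],[0,0,1.]])
    uv=np.asarray(uv,float).reshape(-1,2); d=(uv-[c['cx'],c['cy']])/f; s=d.copy()
    for _ in range(20): s=d/(1+c['k1']*(s**2).sum(1,keepdims=True))
    return s
def onplane(c,uv,z):
    s=slopes(c,uv); R=np.array(c['R']);t=np.array(c['t']); o=-R.T@t
    v=np.c_[s,np.ones(len(s))]@R; return o+v*((z-o[2])/v[:,2])[:,None]
def cloud(c,d):
    vv,uu=np.mgrid[:480,:640]; s=slopes(c,np.c_[uu.ravel(),vv.ravel()]); D=d.ravel()[:,None]
    X=(np.c_[s,np.ones(len(s))]*D-np.array(c['t']))@np.array(c['R']); X[D[:,0]==0]=np.nan
    return X.reshape(480,640,3)
E
python3 - <<'E'
from h import *
for n in('top','scene'):
    p,d,c=snap(n,n+'0'); print(n,c['fov_y'],c['k1'],-np.array(c['R']).T@c['t'],(d>0).mean())
s=r.get_state();print(s['clock'],s['tool_pos'],s['eef_rot'],s['opening'],s['contact_force'])
E
```

```text
top 48.41125084330751 -0.04001038629205422 [ 0.39052889 -0.00900684  0.84509515] 0.995751953125
scene 57.197084516812694 -0.09294065969265924 [0.80149944 0.2693142  0.70295769] 0.9960514322916667
0.1 [0.17787854 0.59851215 0.20439905] [ 1.43877356e-01  9.89595194e-01 -8.10054301e-04 -5.74479598e-05] 0.9992997311093762 [ 0.32988265  0.09208208 -1.12657075]
```

View pics/top0.png

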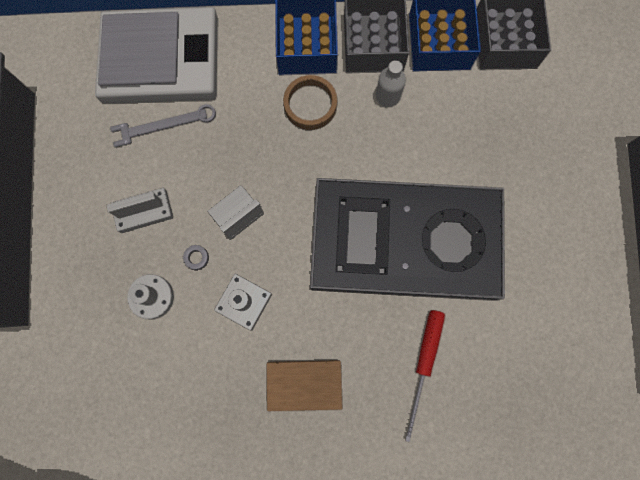

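View pics/scene0.png

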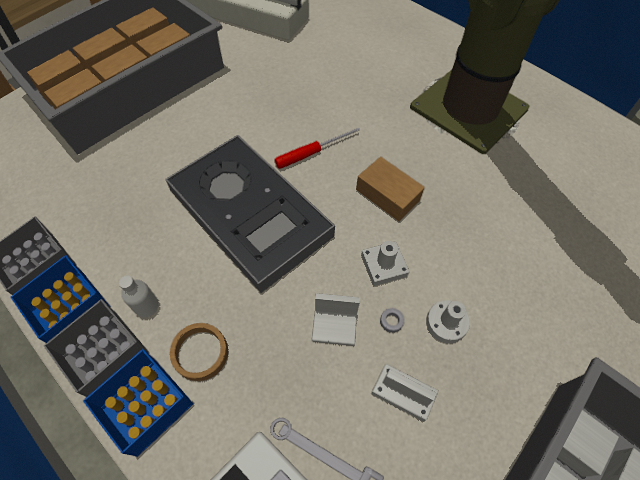

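The top view shows the round-flanged hub at (150,297), the foot at (141,209), the round cutout at (453,240) and the rectangular one at (363,237). The bracket at (236,211) and the square hub at (243,302) are the bystanders.

```bash
python3 - <<'E'
from h import *
p,d,c=load('top0'); X=cloud(c,d)
def reg(u0,u1,v0,v1,z0,z1):
    m=np.zeros((480,640),bool); m[v0:v1,u0:u1]=1
    m&=(X[...,2]>z0)&(X[...,2]<z1); return m
def rect(m,z,name):
    cs,_=cv2.findContours(m.astype(np.uint8),cv2.RETR_EXTERNAL,cv2.CHAIN_APPROX_NONE); k=max(cs,key=cv2.contourArea).reshape(-1,2)
    P=onplane(c,k,z)[:,:2]; (cx,cy),(w,h),a=cv2.minAreaRect((P*1000).astype(np.float32)); print(name,cx,cy,w,h,a,'z',np.median(X[m][:,2]),m.sum())
print('table z',np.nanmedian(X[330:350,50:120,2]))
rect(reg(105,180,180,235,.055,.075),.065,'fin')
rect(reg(105,180,180,240,.012,.026),.02,'footbase')
rect(reg(120,180,265,325,.055,.075),.065,'boss')
rect(reg(120,180,265,325,.012,.026),.02,'flange')
rect(reg(290,520,170,310,.037,.05),.04,'tray')
rect(reg(325,400,190,285,.008,.022),.015,'slot')
rect(reg(415,495,200,280,.008,.022),.015,'round')
for uv in [(363,237),(453,240),(405,240)]: print(X[uv[1],uv[0]])
E
```

```text
table z 0.0008251934528405335
fin 607.8175048828125 277.7127990722656 16.066038131713867 76.55973815917969 14.799893379211426 z 0.06520862159280108 482
footbase 608.17919921875 278.0284423828125 53.0753173828125 91.17340087890625 15.250062942504883 z 0.02050552818315956 999
boss 467.7418212890625 258.2376708984375 29.897846221923828 31.40770149230957 1.7265911102294922 z 0.06550689212639824 354
flange 468.8389892578125 259.9832458496094 69.80709838867188 68.60968017578125 88.82562255859375 z 0.020711707477368127 1102
tray 548.1826782226562 -144.52427673339844 293.72802734375 175.0119171142578 85.33638000488281 z 0.038143009486472854 4322
slot 555.6690063476562 -75.0814437866211 50.9058837890625 91.66838073730469 84.999267578125 z 0.016338810976549774 1741
round 543.64306640625 -216.87184143066406 70.09944915771484 70.95645904541016 84.60151672363281 z 0.016386444913551602 1515
[ 0.55394755 -0.07651676  0.0176963 ]
[ 0.54578122 -0.21862246  0.01582214]
[ 0.54390224 -0.13950379  0.03614644]
```

Call:
step_arm(
  increments=[
    [[2.9, -3.4, 0], [0, 0, -5.85]],
    [[2.9, -3.4, 0], [0, 0, -5.85]],
    [[2.9, -3.4, 0], [0, 0, -5.85]],
    [[2.9, -3.4, 0], [0, 0, -5.85]],
    [[2.9, -3.4, 0], [0, 0, -5.85]],
    [[2.9, -3.4, 0], [0, 0, -5.85]],
    [[2.9, -3.4, 0], [0, 0, -5.85]],
    [[2.9, -3.4, 0], [0, 0, -5.85]],
    [[2.9, -3.4, 0], [0, 0, -5.85]],
    [[2.9, -3.4, 0], [0, 0, -5.85]],
  ],
  fingers=1,
  grip_force=60,
)

```text
clock: 1.1
tool_pos: [0.4687, 0.2576, 0.205]
eef_rot: [0.611, 0.792, -0.0, -0.0]
contact_force: [0.6, 0.7, -0.1]
opening: 0.996
finger_force: 0.0
```

```bash
python3 - <<'E'
from h import *
p,d,c=snap('wrist','w1'); print(-np.array(c['R']).T@c['t'],(d>0).mean())
X=cloud(c,d)
for z0,z1,z in((.055,.075,.065),(.012,.026,.02)):
    m=((X[...,2]>z0)&(X[...,2]<z1)).astype(np.uint8)
    cs,_=cv2.findContours(m,cv2.RETR_EXTERNAL,cv2.CHAIN_APPROX_NONE)
    for k in cs:
        if cv2.contourArea(k)>500:
            P=onplane(c,k.reshape(-1,2),z)[:,:2]*1000; print(z,cv2.minAreaRect(P.astype(np.float32)),cv2.minEnclosingCircle(P.astype(np.float32)))
E
```

```text
[0.44991626 0.3265594  0.38297076] 0.9954036458333333
0.065 ((467.1365051269531, 260.3009948730469), (28.08672523498535, 30.507638931274414), 15.434192657470703) ((467.16973876953125, 260.3042907714844), 15.334941864013672)
0.065 ((605.2630615234375, 278.7357177734375), (15.437594413757324, 73.35216522216797), 14.855817794799805) ((605.4155883789062, 278.767333984375), 37.36561584472656)
0.065 ((601.0480346679688, 468.47296142578125), (200.9275665283203, 10.099313735961914), 2.951141119003296) ((601.24951171875, 464.56378173828125), 100.46480560302734)
0.02 ((456.5498352050781, 115.69462585449219), (68.28595733642578, 66.64820098876953), 60.068878173828125) ((454.75250244140625, 116.92312622070312), 44.38671112060547)
0.02 ((526.5205688476562, 192.43994140625), (37.30654525756836, 36.2131233215332), 14.746572494506836) ((526.6571655273438, 192.08523559570312), 19.147951126098633)
0.02 ((798.2426147460938, 296.3271484375), (127.1252670288086, 18.017847061157227), 88.49662017822266) ((800.2421875, 296.274658203125), 63.94797134399414)
0.02 ((605.2062377929688, 278.4853820800781), (50.311927795410156, 90.25125885009766), 14.69231128692627) ((605.060546875, 278.6348571777344), 50.123023986816406)
0.02 ((466.5719909667969, 260.4206848144531), (68.1363296508789, 68.67655944824219), 14.764707565307617) ((466.93701171875, 260.0870666503906), 34.75497817993164)
0.02 ((587.9730834960938, 467.22564697265625), (317.354736328125, 6.624947547912598), 2.960468053817749) ((588.106689453125, 464.64324951171875), 158.67747497558594)
```

View pics/w1.png

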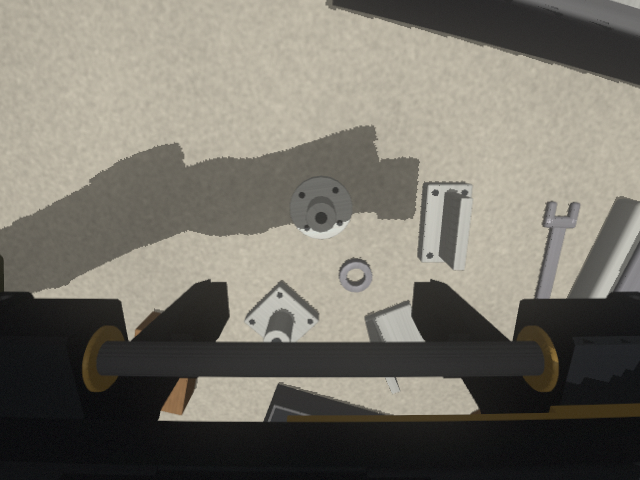

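The wrist view shows the hub at (320,210) and the foot at (446,226). They measure (467,260) and (605,279) mm, within 3 mm of the top view, so I go down on the hub.

Call:
step_arm(
  increments=[
    [[-0.15, 0.25, -3], [0, 0, 0]],
    [[0, 0, -3], [0, 0, 0]],
    [[0, 0, -3], [0, 0, 0]],
    [[0, 0, -3], [0, 0, 0]],
    [[0, 0, -3], [0, 0, 0]],
    [[0, 0, -2], [0, 0, 0]],
    [[0, 0, -0.8], [0, 0, 0]],
    [[0, 0, -0.3], [0, 0, 0]],
    [[0, 0, 0], [0, 0, 0]],
    [[0, 0, 0], [0, 0, 0]],
  ],
)

```text
clock: 2.15
tool_pos: [0.4671, 0.2621, 0.0251]
eef_rot: [0.609, 0.793, 0.001, 0.0]
contact_force: [-0.3, 0.7, -0.7]
opening: 1.0
finger_force: 0.0
```

Call:
step_arm(
  increments=[
    [[0, 0, 0], [0, 0, 0]],
    [[0, 0, 0], [0, 0, 0]],
    [[0, 0, 0], [0, 0, 0]],
    [[0, 0, 0], [0, 0, 0]],
    [[0, 0, 0], [0, 0, 0]],
    [[0, 0, 0], [0, 0, 0]],
    [[0, 0, 0], [0, 0, 0]],
    [[0, 0, 0], [0, 0, 0]],
    [[0, 0, 0], [0, 0, 0]],
    [[0, 0, 0], [0, 0, 0]],
  ],
  fingers=0,
  grip_force=60,
)

```text
clock: 3.15
tool_pos: [0.4671, 0.2619, 0.0242]
eef_rot: [0.609, 0.793, 0.001, 0.0]
contact_force: [1.5, -0.1, 0.1]
opening: 0.315
finger_force: 60.0
```

Call:
step_arm(
  increments=[
    [[0, 0, 3], [0, 0, 0]],
    [[0, 0, 4], [0, 0, 0]],
    [[0, 0, 4], [0, 0, 0]],
    [[0.5, -3, 1], [0, 0, 0]],
    [[0.7, -4.4, 0], [0, 0, 0]],
    [[0.7, -4.5, 0], [0, 0, 0]],
    [[0.7, -4.5, 0], [0, 0, 0]],
    [[0.7, -4.5, 0], [0, 0, 0]],
    [[0.7, -4.5, 0], [0, 0, 0]],
    [[0.7, -4.5, 0], [0, 0, 0]],
  ],
)

```text
clock: 4.15
tool_pos: [0.512, -0.0391, 0.1436]
eef_rot: [0.609, 0.793, -0.001, -0.001]
contact_force: [1.5, 0.3, -3.4]
opening: 0.313
finger_force: 60.0
```

Call:
step_arm(
  increments=[
    [[0.7, -4.5, 0], [0, 0, 0]],
    [[0.7, -4.5, 0], [0, 0, 0]],
    [[0.7, -4.5, 0], [0, 0, 0]],
    [[0.5, -4, 0], [0, 0, 0]],
    [[0, -0.4, -2], [0, 0, 0]],
    [[0, 0, 0], [0, 0, 0]],
    [[0, 0, 0], [0, 0, 0]],
    [[0, 0, 0], [0, 0, 0]],
    [[0, 0, 0], [0, 0, 0]],
    [[0, 0, 0], [0, 0, 0]],
  ],
)

```text
clock: 5.15
tool_pos: [0.5399, -0.2154, 0.1247]
eef_rot: [0.608, 0.794, 0.0, 0.0]
contact_force: [0.5, -0.0, -3.4]
opening: 0.316
finger_force: 60.0
```

```bash
python3 - <<'E'
from h import *
p,d,c=snap('wrist','w2'); print(-np.array(c['R']).T@c['t'])
p,d,c=snap('top','top2')
a=cv2.imread('pics/w2.png');b=cv2.imread('pics/top2.png')
cv2.imwrite('pics/c2.png',np.hstack([cv2.resize(a,(400,300)),cv2.resize(b,(400,300))]))
E
```

```text
[ 0.52051498 -0.14657647  0.30272026]
```

View pics/c2.png

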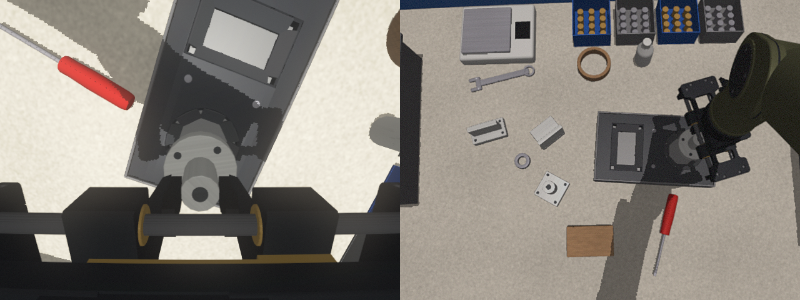

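The hub is held upright at (200,160) in the left picture, with the slot in full view at (235,40). I get the seats from the slot as the wrist camera sees it, and check the hub in the hand.

```bash
python3 - <<'E'
from h import *
p,d,c=load('w2'); X=cloud(c,d)
def big(m,z,lab,n=1500):
    cs,_=cv2.findContours(m.astype(np.uint8),cv2.RETR_EXTERNAL,cv2.CHAIN_APPROX_NONE)
    for k in cs:
        if cv2.contourArea(k)>n:
            P=(onplane(c,k.reshape(-1,2),z)[:,:2]*1000).astype(np.float32); print(lab,cv2.minAreaRect(P),cv2.minEnclosingCircle(P))
g=p.max(2)>120
z=X[...,2]; m=g&(z<.024)&(z>.008)&(np.abs(X[...,0]-.555)<.065)&(np.abs(X[...,1]+.075)<.05)
big(m,.015,'slotfloor',800)
f=(z>.09)&(z<.13)&(np.abs(X[...,0]-.54)<.05)&(np.abs(X[...,1]+.215)<.05)&(p.max(2)>60)
print('flange z',np.percentile(z[f],[10,50,90]))
zz=np.median(z[f]); Q=X[f&(abs(z-zz)<.004)][:,:2]*1000; print(Q.min(0),Q.max(0),cv2.minEnclosingCircle(Q.astype(np.float32)))
# outer fit
k=cv2.convexHull(Q.astype(np.float32)).reshape(-1,2); A=np.c_[2*k,np.ones(len(k))]; s=np.linalg.lstsq(A,(k**2).sum(1),rcond=None)[0]; print('fit',s[:2],np.sqrt(s[2]+s[0]**2+s[1]**2))
E
```

```text
slotfloor ((552.8670654296875, -76.00719451904297), (44.148826599121094, 84.82193756103516), 85.25373077392578) ((552.8904418945312, -75.99439239501953), 47.42396926879883)
flange z [0.11747528 0.1189417  0.11992997]
[ 504.96746862 -232.00016688] [ 573.47959158 -183.02596997] ((539.0383911132812, -215.95436096191406), 34.503421783447266)
fit [ 538.51410134 -214.65569278] 32.341604975478525
```

Call:
step_arm(
  increments=[
    [[0.3, 0, -2], [0, 0, 0]],
    [[0, 0, -2], [0, 0, 0]],
    [[0, 0, -2], [0, 0, 0]],
    [[0, 0, -1], [0, 0, 0]],
    [[0, 0, -0.4], [0, 0, 0]],
    [[0, 0, -0.3], [0, 0, 0]],
    [[0, 0, -0.2], [0, 0, 0]],
    [[0, 0, -0.2], [0, 0, 0]],
    [[0, 0, -0.2], [0, 0, 0]],
    [[0, 0, 0], [0, 0, 0]],
  ],
)

```text
clock: 6.25
tool_pos: [0.5431, -0.2164, 0.0414]
eef_rot: [0.609, 0.793, 0.0, 0.001]
contact_force: [0.5, 2.0, -1.8]
opening: 0.314
finger_force: 60.0
```

Call:
step_arm(
  increments=[
    [[0, 0, -0.1], [0, 0, 0]],
    [[0, 0, -0.1], [0, 0, 0]],
    [[0, 0, -0.1], [0, 0, 0]],
    [[0, 0, -0.1], [0, 0, 0]],
    [[0, 0, 0], [0, 0, 0]],
    [[0, 0, 0], [0, 0, 0]],
    [[0, 0, 0], [0, 0, 0]],
    [[0, 0, 0], [0, 0, 0]],
    [[0, 0, 0], [0, 0, 0]],
    [[0, 0, 0], [0, 0, 0]],
  ],
)

```text
clock: 7.25
tool_pos: [0.5427, -0.2152, 0.039]
eef_rot: [0.609, 0.793, 0.001, -0.0]
contact_force: [-3.5, 5.6, 16.6]
opening: 0.316
finger_force: 60.0
```

Call:
step_arm(
  increments=[
    [[0, 0, -0.1], [0, 0, 0]],
    [[0, 0, -0.1], [0, 0, 0]],
    [[0, 0, -0.1], [0, 0, 0]],
    [[0, 0, 0], [0, 0, 0]],
    [[0, 0, 0], [0, 0, 0]],
    [[0, 0, 0], [0, 0, 0]],
    [[0, 0, 0], [0, 0, 0]],
    [[0, 0, 0], [0, 0, 0]],
    [[0, 0, 0], [0, 0, 0]],
    [[0, 0, 0], [0, 0, 0]],
  ],
)

```text
clock: 8.25
tool_pos: [0.5427, -0.2152, 0.0388]
eef_rot: [0.609, 0.793, 0.001, 0.0]
contact_force: [-8.2, 7.9, 40.6]
opening: 0.312
finger_force: 60.0
```

The force went up 24 N for 0.2 mm of travel, so the hub is on the floor. I ease off, open and lift.

Call:
step_arm(
  increments=[
    [[0, 0, 0.2], [0, 0, 0]],
    [[0, 0, 0], [0, 0, 0]],
    [[0, 0, 0], [0, 0, 0]],
    [[0, 0, 0], [0, 0, 0]],
    [[0, 0, 0], [0, 0, 0]],
    [[0, 0, 0], [0, 0, 0]],
    [[0, 0, 0], [0, 0, 0]],
    [[0, 0, 0], [0, 0, 0]],
    [[0, 0, 0], [0, 0, 0]],
    [[0, 0, 0], [0, 0, 0]],
  ],
  fingers=1,
)

```text
clock: 9.25
tool_pos: [0.5425, -0.2163, 0.0361]
eef_rot: [0.609, 0.793, 0.0, 0.0]
contact_force: [0.3, -0.4, -0.0]
opening: 1.001
finger_force: 0.0
```

Call:
step_arm(
  increments=[
    [[0, 0, 0.5], [0, 0, 0]],
    [[0, 0, 3], [0, 0, 0]],
    [[0, 0, 4], [0, 0, 0]],
    [[0, 0, 4], [0, 0, 0]],
    [[0, 0, 3], [0, 0, 0]],
    [[0, 4.5, 0], [0, 0, 0]],
    [[0, 4.5, 0], [0, 0, 0]],
    [[0, 4.5, 0], [0, 0, 0]],
    [[0, 4.5, 0], [0, 0, 0]],
    [[0, 4.5, 0], [0, 0, 0]],
  ],
)

```text
clock: 10.25
tool_pos: [0.5423, 0.0103, 0.1817]
eef_rot: [0.609, 0.793, 0.0, 0.0]
contact_force: [-0.2, 0.0, 0.3]
opening: 0.999
finger_force: 0.0
```

```bash
python3 - <<'E'
from h import *
p,d,c=snap('top','top3'); X=cloud(c,d); z=X[...,2]
w=(np.abs(X[...,0]-.543)<.05)&(np.abs(X[...,1]+.216)<.05)
for a,b in((.072,.09),(.028,.045)):
    m=w&(z>a)&(z<b)&(p.min(2)>95); P=X[m]
    print(len(P),np.median(P[:,2]) if len(P) else 0, cv2.minEnclosingCircle((P[:,:2]*1000).astype(np.float32)) if len(P) else 0)
cv2.imwrite('pics/top3c.png',cv2.resize(p[150:330,280:540,::-1],None,fx=2,fy=2))
E
```

```text
0 0 0
5 0.037912519360047955 ((577.4132080078125, -265.31036376953125), 13.5100736618042)
```

View pics/top3c.png

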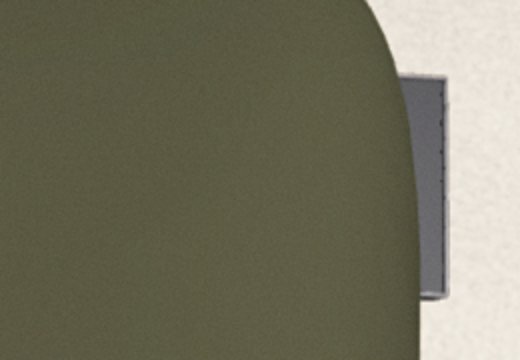

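The arm hides the tray in this view, so I will check the hub once it is clear. Now to the foot.

Call:
step_arm(
  increments=[
    [[1.05, 4.5, 0], [0, 0, 0]],
    [[1.05, 4.5, 0], [0, 0, 0]],
    [[1.05, 4.5, 0], [0, 0, 0]],
    [[1.05, 4.5, 0], [0, 0, 0]],
    [[1.05, 4.5, 0], [0, 0, 0]],
    [[1.05, 4.3, 0], [0, 0, 0]],
    [[0, 0, 0], [0, 0, 0]],
    [[0, 0, 0], [0, 0, 0]],
    [[0, 0, 0], [0, 0, 0]],
    [[0, 0, 0], [0, 0, 0]],
  ],
)

```text
clock: 11.3
tool_pos: [0.6058, 0.2743, 0.1814]
eef_rot: [0.61, 0.792, -0.001, 0.0]
contact_force: [0.6, 0.4, 0.6]
opening: 1.0
finger_force: 0.0
```

```bash
python3 - <<'E'
from h import *
p,d,c=snap('top','top4'); X=cloud(c,d); z=X[...,2]
w=(np.abs(X[...,0]-.543)<.05)&(np.abs(X[...,1]+.216)<.05)
for a,b in((.072,.09),(.028,.045)):
    m=w&(z>a)&(z<b)&(p.min(2)>95); P=X[m]
    print(len(P),np.median(P[:,2]) if len(P) else 0, cv2.minEnclosingCircle((P[:,:2]*1000).astype(np.float32)) if len(P) else 0)
    if len(P): A=np.c_[P[:,:2],np.ones(len(P))]; print('tilt',np.linalg.lstsq(A,P[:,2],rcond=None)[0])
p,d,c=snap('wrist','w4'); X=cloud(c,d); m=((X[...,2]>.055)&(X[...,2]<.075)).astype(np.uint8)
for k in cv2.findContours(m,cv2.RETR_EXTERNAL,cv2.CHAIN_APPROX_NONE)[0]:
    if cv2.contourArea(k)>500:
        P=onplane(c,k.reshape(-1,2),.065)[:,:2]*1000; print(cv2.minAreaRect(P.astype(np.float32)))
print(r.get_state()['tool_pos'])
E
```

```text
257 0.08066216197065915 ((543.202392578125, -215.8627471923828), 14.869477272033691)
tilt [-0.01485663 -0.00530674  0.08756353]
991 0.03579317525285195 ((543.2308959960938, -215.96949768066406), 34.64548110961914)
tilt [-0.00263301 -0.00290668  0.03656139]
((607.5430297851562, 278.9277038574219), (11.552102088928223, 73.5135498046875), 14.726446151733398)
((726.3031616210938, 474.9419250488281), (186.7845916748047, 10.126348495483398), 2.8490383625030518)
[0.60575466 0.27494004 0.18141802]
```

The hub is home: its flange top is at 35.8 mm, it sits level, and it is centred within 2 mm.

Call:
step_arm(
  increments=[
    [[0.1, 0.4, -3], [0, 0, 0]],
    [[0, 0, -3], [0, 0, 0]],
    [[0, 0, -3], [0, 0, 0]],
    [[0, 0, -3], [0, 0, 0]],
    [[0, 0, -2.4], [0, 0, 0]],
    [[0, 0, -1], [0, 0, 0]],
    [[0, 0, -0.3], [0, 0, 0]],
    [[0, 0, 0], [0, 0, 0]],
    [[0, 0, 0], [0, 0, 0]],
    [[0, 0, 0], [0, 0, 0]],
  ],
)

```text
clock: 12.4
tool_pos: [0.6074, 0.2811, 0.0255]
eef_rot: [0.609, 0.793, 0.001, 0.001]
contact_force: [-1.0, 0.9, 0.2]
opening: 0.999
finger_force: 0.0
```

Call:
step_arm(
  increments=[
    [[0, 0, 0], [0, 0, 0]],
    [[0, 0, 0], [0, 0, 0]],
    [[0, 0, 0], [0, 0, 0]],
    [[0, 0, 0], [0, 0, 0]],
    [[0, 0, 0], [0, 0, 0]],
    [[0, 0, 0], [0, 0, 0]],
    [[0, 0, 0], [0, 0, 0]],
    [[0, 0, 0], [0, 0, 0]],
    [[0, 0, 0], [0, 0, 0]],
    [[0, 0, 0], [0, 0, 0]],
  ],
  fingers=0,
  grip_force=60,
)

```text
clock: 13.4
tool_pos: [0.6073, 0.2809, 0.0244]
eef_rot: [0.609, 0.793, 0.001, 0.0]
contact_force: [0.8, -0.1, -3.0]
opening: 0.127
finger_force: 60.0
```

Call:
step_arm(
  increments=[
    [[0, 0, 3], [0, 0, 0]],
    [[0, 0, 4], [0, 0, 0]],
    [[0, 0, 4], [0, 0, 0]],
    [[0, -1, 1], [0, 0, 0]],
    [[-0.6, -4, 0], [0, 0, 7.8]],
    [[-0.6, -4, 0], [0, 0, 7.8]],
    [[-0.6, -4, 0], [0, 0, 7.8]],
    [[-0.6, -4, 0], [0, 0, 7.8]],
    [[-0.6, -4, 0], [0, 0, 7.8]],
    [[-0.6, -4, 0], [0, 0, 7.8]],
  ],
)

```text
clock: 14.4
tool_pos: [0.5685, 0.0281, 0.1427]
eef_rot: [0.241, 0.97, -0.001, -0.001]
contact_force: [0.3, -0.3, -3.2]
opening: 0.128
finger_force: 60.0
```

Call:
step_arm(
  increments=[
    [[-0.6, -4, 0], [0, 0, 7.8]],
    [[-0.6, -4, 0], [0, 0, 7.8]],
    [[-0.4, -2.5, 0], [0, 0, 7.8]],
    [[0, 0, -1.5], [0, 0, 0]],
    [[0, 0, 0], [0, 0, 0]],
    [[0, 0, 0], [0, 0, 0]],
    [[0, 0, 0], [0, 0, 0]],
    [[0, 0, 0], [0, 0, 0]],
    [[0, 0, 0], [0, 0, 0]],
    [[0, 0, 0], [0, 0, 0]],
  ],
)

```text
clock: 15.4
tool_pos: [0.5547, -0.074, 0.1294]
eef_rot: [0.042, 0.999, -0.0, 0.0]
contact_force: [-0.1, -0.7, -2.6]
opening: 0.129
finger_force: 60.0
```

```bash
python3 - <<'E'
from h import *
from scipy.spatial.transform import Rotation as Ro
print(r.get_state()['tool_pos'], np.degrees(np.arctan2(*Ro.from_quat(r.get_state()['eef_rot']).as_matrix()[[1,0],1])))
p,d,c=snap('wrist','w5'); X=cloud(c,d); z=X[...,2]
m=(z>.09)&(z<.135)&(np.abs(X[...,0]-.555)<.06)&(np.abs(X[...,1]+.075)<.06)&(p.max(2)>60)
zz=np.median(z[m]); m&=abs(z-zz)<.005; print(zz,cv2.minAreaRect((X[m][:,:2]*1000).astype(np.float32)))
E
```

```text
[ 0.55466283 -0.07403189  0.12941115] 85.19083295752267
0.12390431912895711 ((556.24853515625, -74.10908508300781), (50.087039947509766, 90.26229095458984), 85.27162170410156)
```

View pics/w5.png

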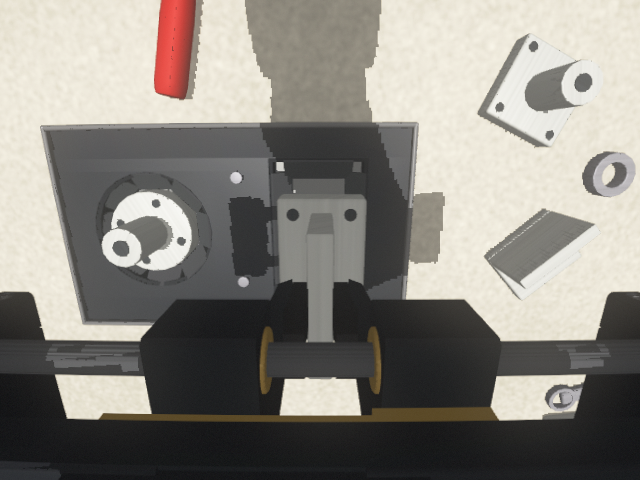

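The foot is aligned over the slot: its base spans (280–365, 195) at 85.3° and is centred within 2 mm. The hub sits at (150,230). I go down and press as before.

Call:
step_arm(
  increments=[
    [[0, -0.1, -2], [0, 0, 0]],
    [[0, 0, -2], [0, 0, 0]],
    [[0, 0, -2], [0, 0, 0]],
    [[0, 0, -1], [0, 0, 0]],
    [[0, 0, -0.6], [0, 0, 0]],
    [[0, 0, -0.4], [0, 0, 0]],
    [[0, 0, -0.3], [0, 0, 0]],
    [[0, 0, -0.3], [0, 0, 0]],
    [[0, 0, -0.2], [0, 0, 0]],
    [[0, 0, 0], [0, 0, 0]],
  ],
)

```text
clock: 16.45
tool_pos: [0.5544, -0.0755, 0.0415]
eef_rot: [0.042, 0.999, -0.0, 0.0]
contact_force: [-1.0, 0.3, -0.1]
opening: 0.124
finger_force: 60.0
```

Call:
step_arm(
  increments=[
    [[0, 0, -0.1], [0, 0, 0]],
    [[0, 0, -0.1], [0, 0, 0]],
    [[0, 0, -0.1], [0, 0, 0]],
    [[0, 0, 0], [0, 0, 0]],
    [[0, 0, 0], [0, 0, 0]],
    [[0, 0, 0], [0, 0, 0]],
    [[0, 0, 0], [0, 0, 0]],
    [[0, 0, 0], [0, 0, 0]],
    [[0, 0, 0], [0, 0, 0]],
    [[0, 0, 0], [0, 0, 0]],
  ],
)

```text
clock: 17.45
tool_pos: [0.554, -0.0746, 0.0388]
eef_rot: [0.042, 0.999, 0.0, -0.0]
contact_force: [-4.5, 1.7, 6.8]
opening: 0.127
finger_force: 60.0
```

Call:
step_arm(
  increments=[
    [[0, 0, -0.1], [0, 0, 0]],
    [[0, 0, -0.1], [0, 0, 0]],
    [[0, 0, -0.1], [0, 0, 0]],
    [[0, 0, -0.1], [0, 0, 0]],
    [[0, 0, 0], [0, 0, 0]],
    [[0, 0, 0], [0, 0, 0]],
    [[0, 0, 0], [0, 0, 0]],
    [[0, 0, 0], [0, 0, 0]],
    [[0, 0, 0], [0, 0, 0]],
    [[0, 0, 0], [0, 0, 0]],
  ],
)

```text
clock: 18.45
tool_pos: [0.5541, -0.0746, 0.0385]
eef_rot: [0.042, 0.999, -0.001, 0.001]
contact_force: [-12.7, 2.0, 41.3]
opening: 0.127
finger_force: 60.0
```

On the floor. Ease off, release, lift clear and move aside.

Call:
step_arm(
  increments=[
    [[0, 0, 0.3], [0, 0, 0]],
    [[0, 0, 0], [0, 0, 0]],
    [[0, 0, 0], [0, 0, 0]],
    [[0, 0, 0], [0, 0, 0]],
    [[0, 0, 0], [0, 0, 0]],
    [[0, 0, 0], [0, 0, 0]],
    [[0, 0, 0], [0, 0, 0]],
    [[0, 0, 0], [0, 0, 0]],
    [[0, 0, 0], [0, 0, 0]],
    [[0, 0, 0], [0, 0, 0]],
  ],
  fingers=0.7,
)

```text
clock: 19.45
tool_pos: [0.5545, -0.0754, 0.0371]
eef_rot: [0.042, 0.999, 0.0, 0.0]
contact_force: [-0.8, 0.4, -0.6]
opening: 0.696
finger_force: 0.0
```

Call:
step_arm(
  increments=[
    [[0, 0, 0.5], [0, 0, 0]],
    [[0, 0, 3], [0, 0, 0]],
    [[0, 0, 4], [0, 0, 0]],
    [[0, 0, 4], [0, 0, 0]],
    [[0, 0, 3], [0, 0, 0]],
    [[0, 4.5, 0], [0, 0, 0]],
    [[0, 4.5, 0], [0, 0, 0]],
    [[0, 4.5, 0], [0, 0, 0]],
    [[0, 4.5, 0], [0, 0, 0]],
    [[0, 4.5, 0], [0, 0, 0]],
  ],
)

```text
clock: 20.45
tool_pos: [0.5542, 0.1513, 0.1826]
eef_rot: [0.042, 0.999, 0.0, 0.0]
contact_force: [-0.3, 0.1, -0.1]
opening: 0.7
finger_force: 0.0
```

Call:
step_arm(
  increments=[
    [[0, 4.5, 0], [0, 0, 0]],
    [[0, 4.5, 0], [0, 0, 0]],
    [[0, 4.5, 0], [0, 0, 0]],
    [[0, 0, 0], [0, 0, 0]],
    [[0, 0, 0], [0, 0, 0]],
    [[0, 0, 0], [0, 0, 0]],
    [[0, 0, 0], [0, 0, 0]],
    [[0, 0, 0], [0, 0, 0]],
    [[0, 0, 0], [0, 0, 0]],
    [[0, 0, 0], [0, 0, 0]],
  ],
)

```text
clock: 21.45
tool_pos: [0.5546, 0.2841, 0.1822]
eef_rot: [0.043, 0.999, -0.0, 0.0]
contact_force: [0.5, 0.1, -0.8]
opening: 0.704
finger_force: 0.0
```

```bash
python3 - <<'E'
from h import *
p,d,c=snap('top','top6'); X=cloud(c,d); z=X[...,2]
for n,x,y in(('hub',.543,-.216),('foot',.555,-.075)):
    w=(np.abs(X[...,0]-x)<.06)&(np.abs(X[...,1]-y)<.05)
    for a,b in((.072,.09),(.028,.045)):
        P=X[w&(z>a)&(z<b)&(p.min(2)>95)]
        if len(P): print(n,len(P),np.median(P[:,2]),cv2.minAreaRect((P[:,:2]*1000).astype(np.float32)),np.linalg.lstsq(np.c_[P[:,:2],np.ones(len(P))],P[:,2],rcond=None)[0][:2])
cv2.imwrite('pics/top6c.png',cv2.resize(p[150:330,280:540,::-1],None,fx=2,fy=2))
E
```

```text
hub 258 0.08077886912598017 ((543.2655029296875, -216.1491241455078), (27.22593879699707, 28.59101104736328), 86.00355529785156) [ 0.00194874 -0.01716861]
hub 988 0.03568164408068634 ((543.1774291992188, -216.27740478515625), (68.2354736328125, 68.06169891357422), 26.02204132080078) [-0.0045604  -0.00027157]
foot 410 0.08076940641113858 ((556.5989379882812, -74.05967712402344), (12.07516098022461, 73.56910705566406), 85.31128692626953) [ 0.00447567 -0.03188114]
foot 1169 0.035759160627711555 ((556.3316650390625, -74.09059143066406), (49.54804611206055, 90.08984375), 85.15592193603516) [ 0.00082477 -0.00069635]
```

View pics/top6c.png

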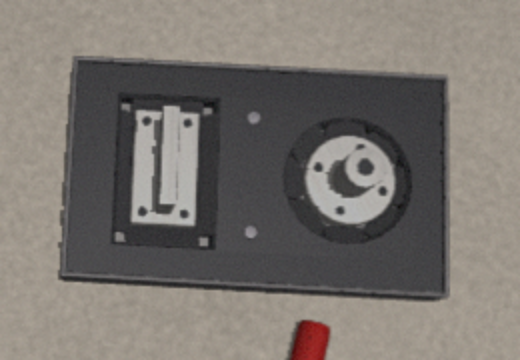

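The final view shows the foot at (165,168) and the hub at (350,180), both centred, level and flush, with tops at 35.7 mm. I hand the job in.

```bash
python3 -c "
from plant import r
print(r.finish_job())"
```

```text
the job is handed in; nothing more can be done
None
```

The hub and the foot are pressed home in their cutouts and released, measured flush, level and within about 2 mm of centre; the job was handed in at about 21.5 s, and no verdict was returned.

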